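Unlock the hand shower and hold it face down over the dish

TASK

Pull the spring bolt of the bench holder out to its stop and leave it there, then draw the chrome hand shower out of the holder. Turn it level with its spray face straight down and hold it still about a hand's breadth (10 cm) above the middle of the ceramic dish, so that loose limescale can fall into the dish; finish while still holding it there. Do not shift the dish or anything else lying on the bench.

Things in the scene. Friction and masses are not known exactly. Their poses are not given: they have to be found in the camera images.
- shower_grip (a point): Chrome hand shower, 0.2-0.4 kg: straight handle, 24 x 24 mm square, flat round head at its upper end. This point: on the handle axis, 105 mm from the foot, mid of the free part (socket mouth 55 mm, head rim 148 mm from the foot). Axes: +x along the handle to the head, +y across it (sides at +-12 mm), +z its back; the spray face looks to -z. In the holder +x rises at 45 degrees, face underneath
- shower_head (a point): Centre of the round spray face, at (85, 0, -9) mm from shower_grip in the same axes. The head is a disc 85 mm across and 18 mm thick. Level with the face straight down means +z up. Balance point of the whole shower: on the handle axis, about 20 mm from shower_grip towards the head
- shower_foot (a point): Centre of the foot end of the handle, 105 mm from shower_grip along -x (same axes); at the start it stands on the socket floor. The handle is free once its foot is 55 mm up along the socket axis
- holder_seat (a point): Grey metal holder fixed to the bench (base 150 x 110 x 12 mm) with a square socket tube 55 mm deep, 39 mm wide, 1.5 mm play round the handle. This point: middle of the socket floor, 55 mm above the bench. Axes: +z up, +x level, the way the socket rises (socket axis (0.707, 0, 0.707)), +y level, the side of the bolt knob. The bolt pin locks the handle until drawn
- bolt_knob (a point): Centre of the round dark steel knob of the spring bolt: a cylinder 24 mm across, 24 mm long, axis along holder +y, 70 mm above the bench, with room for fingers. Bolt fully in: at (15, 68, 15) mm from holder_seat in the holder's axes. It slides straight along holder +y. Axes as the holder
- bolt (a joint): Travel of the spring bolt, m: 0 fully in (locked), 0.024 at its stop (fully out). Pulling takes 3 to 5 N against spring and friction; friction keeps it where it is left
- dish: Small white ceramic dish, round, 110 mm across the rim, 28 mm high, loose; origin at the centre of its underside. Its place and that of the switch plate may be swapped
- switch_plate: White plastic light switch plate, 86 x 86 x 12 mm, lying loose; origin at the centre of its underside. A bystander
- multigrips: Steel multigrip pliers with black handles, about 240 mm long, 16 mm high, lying on the bench beyond the holder. A bystander; origin in the middle, +x towards the jaws
- jar: Amber glass jar with steel cap, 60 mm in diameter, 75 mm high, standing; origin at the centre of its underside. A bystander
- tape_core: White plastic ring, 56 mm in diameter, 18 mm high, lying flat; origin at the centre of its underside. A bystander
- screwdriver: Screwdriver lying on the bench, about 200 mm long; origin under its middle, handle to -x. A bystander
Not all that is in view belongs to the job. What is shaped like the part that bears holder_seat but brown or turquoise is not meant.

How it is judged:
On the way, in this order (a step that is already met when the one before it is completed fails the run):
1. the bolt is pulled out to its stop while the shower still stands in its socket (value of joint bolt above 0.02 m and distance between shower_foot and holder_seat below 0.015 m), for 0.2 s.
2. the shower is drawn out of the socket and carried by the gripper alone (distance between shower_foot and holder_seat above 0.06 m and contact force between shower and holder below 0.1 N and contact force between shower and the fingers above 1 N), for 0.2 s.
At the end, for the whole second after the job is handed in: gripper holds the shower at rest, clear of holder and dish; back within 12 deg of straight up; spray face centre within 35 mm of the dish centre seen from above and 75 to 220 mm above the bench; bolt out 18 mm or more; dish moved under 30 mm (angle between shower_grip's own z axis and vertical below 0.21 rad and horizontal distance between shower_head and dish below 0.035 m and height (world z) of shower_head between 0.075 and 0.22 m and contact force between shower and the fingers above 1 N and contact force between shower and holder below 0.1 N and contact force between shower and dish below 0.1 N and linear speed of shower below 0.03 m/s and value of joint bolt above 0.018 m and distance of dish from where it was at the start of the episode below 0.03 m); the arm keeps its last pose, push and grip.
It fails at once if the dish is shifted by 30 mm or more (distance of dish from where it was at the start of the episode above 0.03 m).
It fails at once if a bystander on the bench is shifted by more than 30 mm (distance of any of switch_plate, multigrips, jar, tape_core, screwdriver from where it was at the start of the episode above 0.03 m).
It also fails if it takes over 48 s, if anything falls off the work surface, if the arm or the gripper's body presses on something with over 40 N, if the wrist force passes 120 N, or if a joint passes its speed limit or range.

ROBOT

A 6-joint arm with a two-finger parallel gripper is mounted at the origin on the work surface. World frame = base frame: x ahead of the robot, y to its left, z up, the work surface at z = 0. Lengths are in m, angles in rad, forces in N, time in s.
With the tool pointing down it reaches from about 0.25 to 0.775 m from the base axis. Payload 4 kg.
Tool frame: the origin (TCP) lies at the very end of the fingers, on their centre line; the grasp point (between the pads) lies 19 mm behind it; y points along the fingers, x is the direction in which the jaws open and shut, and the axes are right-handed (so a half turn about y gives the same grasp; the last joint's range is limited). The gripper opens to 94 mm and grips with 3 to 60 N. Pads are 16 mm wide; open, the fingers measure 119 mm over their backs; the gripper's body (75 mm by 177 mm) begins 78 mm behind the grasp point.
Start: joints at [-1.392, 0.087, 1.371, -0, 1.684, -0.103], TCP at [0.153, -0.528, 0.206] pointing down, gripper open.
Joint ranges: [-3.1, 3.1], [-0.76, 2.03], [0.27, 2.55], [-1.08, 4.22], [0.17, 2.65], [-2.57, 2.57]. Speed limits (rad/s): [2.79, 2.79, 3.14, 3.14, 3.14, 3.14].

INTERFACE

Orientations are given as [roll, pitch, yaw] about the fixed x, y, z axes, in that order (R = Rz(yaw) Ry(pitch) Rx(roll)).
In Python, from bench import robot gives the robot as it stands.
- The arm moves only by the shell command python3 -m handwheel 'ROWS' [OPENING]. ROWS is JSON, a list of rows, each an object with "delta_pos": the shift along the tool's x, y, z in mm, a list of three; "yaw": the turn about the tool's y in rad. A call has 1 to 12 rows; each row is the pose to reach, as a shift and turn from the pose commanded when the call began, along the tool's axes at that moment; what a row does not reach only later rows make up. A row lasts 1/10 s, in which the tool goes at most 50 mm and 8.59 degrees, less where a joint would pass 70% of its speed; a pose out of reach is approached as far as the arm can. A call with a gripper value outside its range is refused whole. OPENING is the closure in counts, from 0 (fully open) to 255 (shut), set as the call begins (- or left out, the last holds). The fingers move at their own pace and stop on an object; the grip force is fixed at half the most. Time passes only in rows, so rows that repeat a pose let the fingers close. It gives the time, the measured TCP pose, the force and the opening at its end, in the units of the state.
- robot.get_obs(): the state, without advancing time (a new reading comes with each control period).
- robot.snapshot(name): name is "side" or "top"; returns a dict with "image" (420x560x3 uint8, red, green, blue), "fx", "fy", "cx", "cy" (pixels), "k1" (the pictures are not rectified: a ray, as slopes to the right and down, at radius r is drawn at 1 + k1 r^2 times it, then the intrinsics apply), "rvec" (rotation vector, rad) and "tvec" (3), from world to camera coordinates, as OpenCV has them. Camera axes: x right, y down, z forward; pixel columns grow to the right and rows downward; lengths in m; the calibration is good to about 2 mm. A picture is of the moment at which its call begins. There is no depth.
- robot.close_job(): hands the job in, once; it reports no verdict.
The state is a dict: "time": time; "joint_positions": joint angles; "qvel": joint speeds; "joint_torque": joint torques, N m; "tool_pos": TCP position; "ee_rot": TCP orientation; "wrist_force": force on the tool from outside, world axes, zero at the start; "wrist_torque": the same for the moment, N m; "width": finger opening in m.
Only numpy, scipy, OpenCV 4.12 (cv2) and the standard library are available. Lean on these libraries where they do the work, as an engineer would, in place of code of your own. Each camera call takes 0.05 s, during which the arm holds its last target.

## Working session

There is one attempt and no reset: what is moved stays moved. The work goes in short steps, Python scripts to look and compute and a shell command to move; the robot and the scene stay as the last step left them, time stands still between calls to the robot, and variables do not carry over. Pictures are saved under pics/ and viewed, and the job is handed in when it is done.

```bash
ls; mkdir -p pics; python3 - <<'E'
from bench import robot
import cv2
o=robot.get_obs();print(o)
for n in("side","top"):
    s=robot.snapshot(n);cv2.imwrite(f"pics/{n}0.png",s["image"][:,:,::-1]);print({k:v for k,v in s.items() if k!="image"})
E
```

```text
pics
{'time': 0.0, 'joint_positions': array([-1.39211407e+00,  8.79258625e-02,  1.37221181e+00, -2.83473616e-05,
        1.68362140e+00, -1.03096783e-01]), 'qvel': array([ 0.00086134,  0.00050605, -0.00032941,  0.00153156, -0.0003087 ,
        0.00027685]), 'joint_torque': array([ 1.69593745e-04, -3.40177989e+01, -3.02425504e+01,  7.18668429e-02,
        3.29808611e-02, -1.85307904e-04]), 'tool_pos': array([ 0.15282587, -0.52777245,  0.20434165]), 'ee_rot': array([-1.57060139,  0.00215782, -1.28902023]), 'wrist_force': array([ 0.24714201, -0.72380157,  0.04881128]), 'wrist_torque': array([0.06842428, 0.011323  , 0.04342602]), 'width': 0.09387638647726614}
{'fx': 415.28892966193615, 'fy': 415.28892966193615, 'cx': 279.45515878186677, 'cy': 210.93920141677216, 'k1': -0.015596259444498427, 'rvec': array([ 0.73311548, -2.46883456,  1.30030182]), 'tvec': array([0.42081818, 0.280407  , 0.81579272])}
{'fx': 536.5773381241584, 'fy': 536.5773381241584, 'cx': 281.1547119081597, 'cy': 200.4043813135213, 'k1': -0.17559893709354646, 'rvec': array([ 2.1738252 , -2.12967274,  0.14655684]), 'tvec': array([-0.00894538,  0.52583957,  1.51756598])}
```

View pics/side0.png

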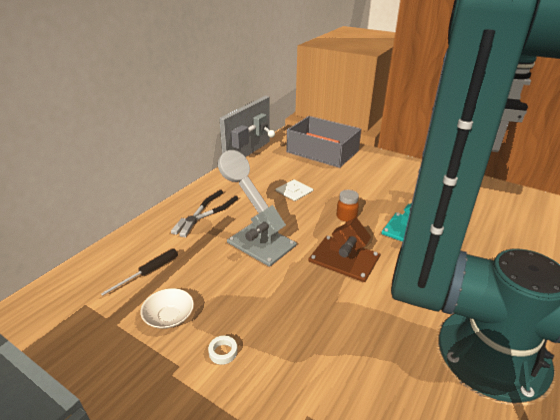

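View pics/top0.png

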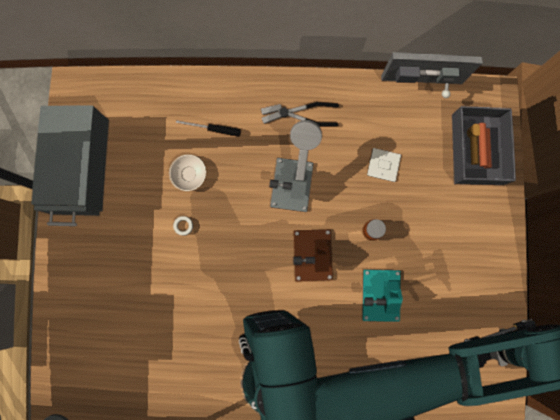

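```bash
cat > h.py <<'E'
import numpy as np, cv2
from scipy.spatial.transform import Rotation as R
from bench import robot
def cam(s):
    Rm=R.from_rotvec(s["rvec"]).as_matrix(); return Rm,np.array(s["tvec"])
def slopes(s,uv):
    x=np.array([(uv[0]-s["cx"])/s["fx"],(uv[1]-s["cy"])/s["fy"]]); y=x.copy()
    for _ in range(30): y=x/(1+s["k1"]*(y@y))
    return y
def ray(s,uv):
    Rm,t=cam(s); d=Rm.T@np.append(slopes(s,uv),1); return -Rm.T@t,d/np.linalg.norm(d)
def onz(s,uv,z):
    o,d=ray(s,uv); return o+d*(z-o[2])/d[2]
def two(a,ua,b,ub):
    o1,d1=ray(a,ua);o2,d2=ray(b,ub)
    l=np.linalg.lstsq(np.c_[d1,-d2],o2-o1,rcond=None)[0]
    p,q=o1+l[0]*d1,o2+l[1]*d2; return (p+q)/2,np.linalg.norm(p-q)
def proj(s,p):
    Rm,t=cam(s); c=Rm@np.array(p)+t; x=c[:2]/c[2]; x=x*(1+s["k1"]*(x@x))
    return np.array([s["cx"]+s["fx"]*x[0],s["cy"]+s["fy"]*x[1]])
def crop(s,u,v,w,h,k,name):
    im=s["image"][v:v+h,u:u+w,::-1]; cv2.imwrite(name,cv2.resize(im,None,fx=k,fy=k,interpolation=cv2.INTER_CUBIC))
E
python3 - <<'E'
from h import *
a=robot.snapshot("side");b=robot.snapshot("top")
import pickle;pickle.dump((a,b),open("s0.pkl","wb"))
crop(a,210,140,100,130,5-.5,"pics/sc.png");crop(b,255,95,90,130,4.5,"pics/tc.png")
for n,uv,z in [("dish",(187,173),.028),("holder",(292,185),.012),("head",(306,135),.2),("switch",(384,165),.012),("jar",(375,230),.075),("tape",(183,226),.018),("base",(470,360),0)]: print(n,onz(b,uv,z).round(3))
E
```

```text
dish [0.603 0.281 0.028]
holder [ 0.576 -0.029  0.012]
head [ 0.679 -0.06   0.2  ]
switch [ 0.642 -0.303  0.012]
jar [ 0.442 -0.264  0.075]
tape [0.447 0.287 0.018]
base [ 0.065 -0.567  0.   ]
```

View pics/sc.png

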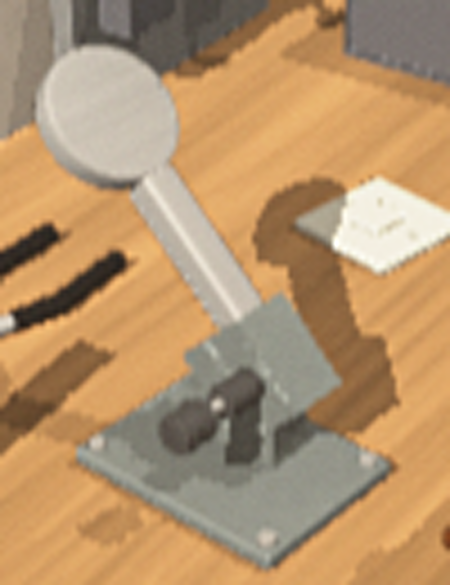

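View pics/tc.png

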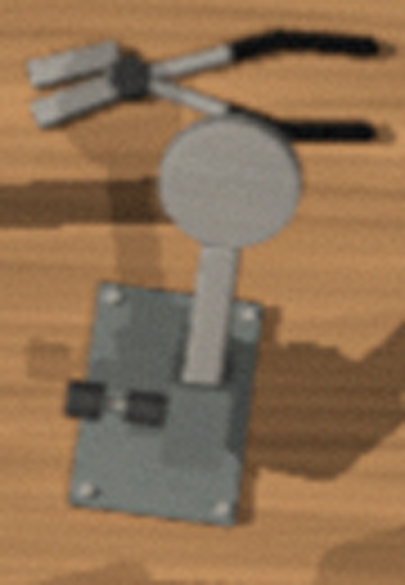

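```bash
python3 - <<'E'
from h import *
import pickle;a,b=pickle.load(open("s0.pkl","rb"))
T=lambda u,v:(u/4.5+255-.4,v/4.5+95-.4); S=lambda u,v:(u/4.5+210-.4,v/4.5+140-.4)
c=[onz(b,T(*p),.012) for p in[(102,283),(262,308),(235,525),(70,508)]]
d=[onz(a,S(*p),.012) for p in[(80,450),(392,465),(268,560)]]
print(np.round(c,4),np.round(d,4),[np.linalg.norm(c[i]-c[i-1]).round(3) for i in range(4)])
e=(c[0]-c[3])+(c[1]-c[2]);print("yaw x",np.degrees(np.arctan2(e[1],e[0])))
e=(c[0]-c[1])+(c[3]-c[2]);print("yaw y",np.degrees(np.arctan2(e[1],e[0]))-90)
print("ctr",np.mean(c,0))
print("knob two",two(a,S(187,425),b,T(85,400)),"planes",onz(a,S(187,425),.07),onz(b,T(85,400),.07))
# head back disc top: 
def ell(s,lo,roi):
    pass
print("head",two(a,S(108,113),b,T(230,182)))
# dish via mask
for s,n in((a,"side"),(b,"top")):
    hsv=cv2.cvtColor(s["image"],cv2.COLOR_RGB2HSV)
    m=((hsv[...,1]<70)&(hsv[...,2]>110)).astype(np.uint8)
    k,l,st,ce=cv2.connectedComponentsWithStats(m)
    for i in range(1,k):
        if 150<st[i,4]<4000: print(n,st[i],ce[i].round(1),[onz(s,ce[i],z).round(3) for z in(.02,.028)])
E
```

```text
[[ 0.6577  0.016   0.012 ]
 [ 0.6431 -0.09    0.012 ]
 [ 0.4985 -0.0741  0.012 ]
 [ 0.5075  0.0337  0.012 ]] [[ 0.6513  0.0179  0.012 ]
 [ 0.4929 -0.07    0.012 ]
 [ 0.5071  0.0366  0.012 ]] [np.float64(0.151), np.float64(0.107), np.float64(0.145), np.float64(0.108)]
yaw x -6.493072551904778
yaw y -6.284891367697199
ctr [ 0.57669602 -0.02856706  0.012     ]
knob two (array([0.56870251, 0.02424515, 0.06984205]), np.float64(0.00141970844116355)) planes [0.56789054 0.02415993 0.07      ] [0.56929782 0.02460183 0.07      ]
head (array([ 0.6809258 , -0.06038963,  0.18909387]), np.float64(0.0017524589466815853))
side [509  79  22  20 204] [517.5  87.6] [array([ 0.189, -1.768,  0.02 ]), array([ 0.188, -1.739,  0.028])]
side [493 109  33  41 406] [506.3 124.6] [array([ 0.16 , -1.208,  0.02 ]), array([ 0.159, -1.186,  0.028])]
side [ 287  116   74   51 1987] [320.3 140.7] [array([ 0.728, -0.637,  0.02 ]), array([ 0.721, -0.621,  0.028])]
side [231 125  16  23 161] [236.4 135.3] [array([ 1.021, -0.499,  0.02 ]), array([ 1.01 , -0.485,  0.028])]
side [276 180  37  21 435] [294.  189.7] [array([
[... 1055 characters left out ...]
2.5] [array([0.601, 0.601, 0.02 ]), array([0.599, 0.597, 0.028])]
top [367 148  34  34 818] [383.8 164.6] [array([ 0.642, -0.301,  0.02 ]), array([ 0.64 , -0.299,  0.028])]
top [ 170  155   36   36 1035] [187.5 172.3] [array([0.606, 0.281, 0.02 ]), array([0.605, 0.28 , 0.028])]
top [270 187  37  25 540] [287.1 200.6] [array([ 0.528, -0.015,  0.02 ]), array([ 0.527, -0.015,  0.028])]
top [173 216  20  19 193] [182.5 225.3] [array([0.449, 0.289, 0.02 ]), array([0.448, 0.287, 0.028])]
top [367 220  19  18 267] [375.9 228.4] [array([ 0.451, -0.276,  0.02 ]), array([ 0.451, -0.275,  0.028])]
top [525 406  28  14 219] [534.6 414.6] [array([-0.105, -0.772,  0.02 ]), array([-0.103, -0.768,  0.028])]
```

```bash
cat >> h.py <<'E'
SEAT=np.array([.5463,-.0416,.055]);YAW=-.112
def H(x,y,z):
    c,s=np.cos(YAW),np.sin(YAW); return SEAT+np.array([c*x-s*y,s*x+c*y,z])/1000
def SH(s,y,z): # shower coords (s from foot), in holder
    q=.70711; return H(q*s-q*z,y,q*s+q*z)
def to(p,head):
    o=robot.get_obs(); p0=o["tool_pos"]; Rm=R.from_euler("xyz",o["ee_rot"]).as_matrix()
    h=np.arctan2(Rm[1,0],Rm[0,0]); d=(head-h+np.pi)%(2*np.pi)-np.pi
    print("t",o["time"],"pos",p0.round(4),"head",round(h,3),"F",o["wrist_force"].round(1),"w",round(o["width"],4),"q",o["joint_positions"].round(2))
    print("delta",(Rm.T@(np.array(p)-p0)*1000).round(1),"yaw",round(-d,3))
E
python3 - <<'E'
from h import *
import pickle;a,b=pickle.load(open("s0.pkl","rb"))
for s,n,(u,v) in((a,"a",(210,140)),(b,"b",(255,95))):
    im=cv2.resize(s["image"][v:v+130,u:u+100,::-1],None,fx=4.5,fy=4.5,interpolation=cv2.INTER_CUBIC)
    def dot(p,c):
        q=(proj(s,p)-(u,v)+.5)*4.5; cv2.circle(im,(int(q[0]),int(q[1])),2,c,-1)
    for t in np.arange(0,6.28,.2):
        dot(SH(190+42.5*np.cos(t),42.5*np.sin(t),9),(0,0,255))
    for t in range(55,150,8):
        for y in(-12,12): dot(SH(t,y,12),(255,0,0))
    for y in(56,80): 
        for t in np.arange(0,6.28,.4): dot(H(15+12*np.cos(t),y,15+12*np.sin(t)),(0,255,0))
    cv2.imwrite(f"pics/ov{n}.png",im)
to(H(15,72,130)+[0,0,.12],YAW); to([.153,-.528,.32],YAW)
E
python3 -c "
import cv2,numpy as np
a=cv2.imread('pics/ova.png');b=cv2.imread('pics/ovb.png');b=cv2.resize(b,(450,585)) if b.shape!=a.shape else b
cv2.imwrite('pics/ov.png',cv2.resize(np.hstack([a,b]),(800,520)))"
```

```text
t 0.2 pos [ 0.1529 -0.528   0.2047] head -1.289 F [-0.5 -0.  -0.6] w 0.0937 q [-1.39  0.09  1.37 -0.    1.68 -0.1 ]
delta [-418.7  -99.6  554.7] yaw -1.177
t 0.2 pos [ 0.1529 -0.528   0.2047] head -1.289 F [-0.5 -0.  -0.6] w 0.0937 q [-1.39  0.09  1.37 -0.    1.68 -0.1 ]
delta [-1.000e-01 -1.153e+02  1.000e-01] yaw -1.177
```

View pics/ov.png

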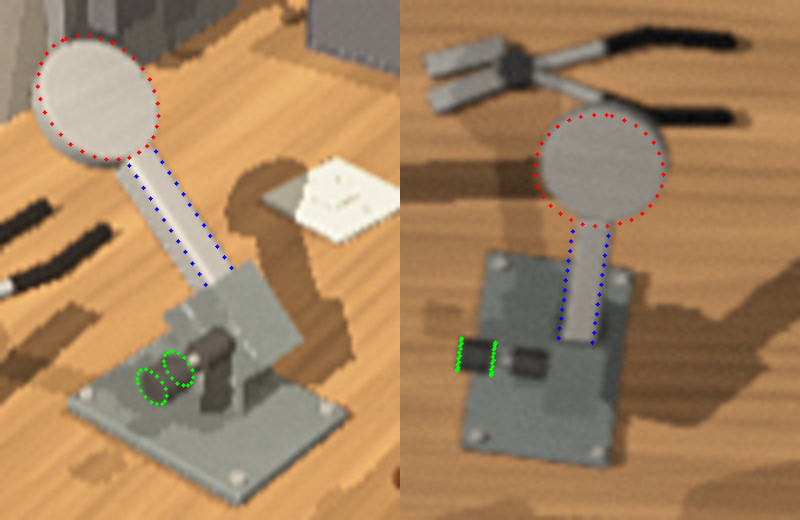

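The overlay of points computed from the measured seat and yaw matches the shower and knob in both views, with an error of about 2 mm. The next move goes above the knob.

```bash
python3 -m handwheel '[{"delta_pos":[0,-50,0],"yaw":0},{"delta_pos":[0,-100,0],"yaw":-0.1},{"delta_pos":[-80,-100,105],"yaw":-0.3},{"delta_pos":[-418,-100,554],"yaw":-1.177},{"delta_pos":[-418,-100,554],"yaw":-1.177},{"delta_pos":[-418,-100,554],"yaw":-1.177},{"delta_pos":[-418,-100,554],"yaw":-1.177},{"delta_pos":[-418,-100,554],"yaw":-1.177},{"delta_pos":[-418,-100,554],"yaw":-1.177},{"delta_pos":[-418,-100,554],"yaw":-1.177},{"delta_pos":[-418,-100,554],"yaw":-1.177},{"delta_pos":[-418,-100,554],"yaw":-1.177}]' 0
python3 -c "
from h import *
to(list(H(15,72,0)[:2])+[.053],YAW)"
```

```text
time: 1.4
tool_pos: [0.4533, -0.1261, 0.3055]
ee_rot: [-1.571, -0.0, -0.112]
wrist_force: [0.7, -1.3, 0.7]
width: 0.094
t 1.4 pos [ 0.4533 -0.1261  0.3055] head -0.112 F [ 0.7 -1.3  0.7] w 0.094 q [-0.39 -0.09  1.35 -0.    1.88 -0.28]
delta [ 97.9 252.4 166.4] yaw 0.0
```

```bash
python3 -m handwheel '[{"delta_pos":[98,0,166],"yaw":0},{"delta_pos":[98,0,166],"yaw":0},{"delta_pos":[98,0,166],"yaw":0},{"delta_pos":[98,0,166],"yaw":0},{"delta_pos":[98,0,166],"yaw":0},{"delta_pos":[98,0,166],"yaw":0},{"delta_pos":[98,0,166],"yaw":0}]' 90
python3 -c "
from h import *
to(list(H(15,72,0)[:2])+[.053],YAW)"
```

```text
time: 2.1
tool_pos: [0.568, 0.0252, 0.3056]
ee_rot: [-1.571, 0.0, -0.113]
wrist_force: [0.6, -0.3, 0.3]
width: 0.0607
t 2.1 pos [0.568  0.0252 0.3056] head -0.113 F [ 0.6 -0.3  0.3] w 0.0607 q [-0.06  0.13  1.12 -0.    1.88  0.06]
delta [  0.9 252.6   3.4] yaw -0.001
```

```bash
python3 -m handwheel '[{"delta_pos":[1,30,4],"yaw":0},{"delta_pos":[1,70,4],"yaw":0},{"delta_pos":[1,110,4],"yaw":0},{"delta_pos":[1,140,4],"yaw":0},{"delta_pos":[1,165,4],"yaw":0},{"delta_pos":[1,190,4],"yaw":0},{"delta_pos":[1,210,4],"yaw":0},{"delta_pos":[1,225,4],"yaw":0},{"delta_pos":[1,225,4],"yaw":0}]'
python3 - <<'E'
from h import *
to(list(H(15,72,0)[:2])+[.053],YAW)
a=robot.snapshot("side");b=robot.snapshot("top")
crop(a,190,110,150,160,3.5,"pics/s1.png");crop(b,225,95,150,150,3.5,"pics/t1.png")
E
```

```text
time: 3.0
tool_pos: [0.568, 0.0287, 0.0784]
ee_rot: [-1.571, 0.004, -0.114]
wrist_force: [-0.6, 0.3, -0.2]
width: 0.0608
t 3.0 pos [0.568  0.0287 0.0784] head -0.114 F [-0.6  0.3 -0.2] w 0.0608 q [-0.05  0.19  1.51 -0.    1.45  0.06]
delta [ 1.4 25.4 -0.3] yaw -0.002
```

View pics/s1.png

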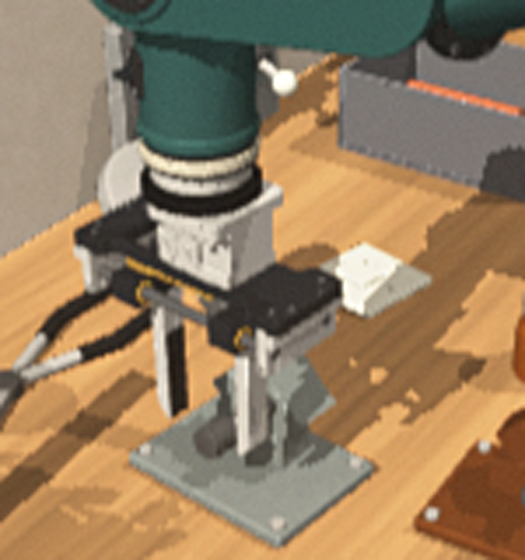

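View pics/t1.png

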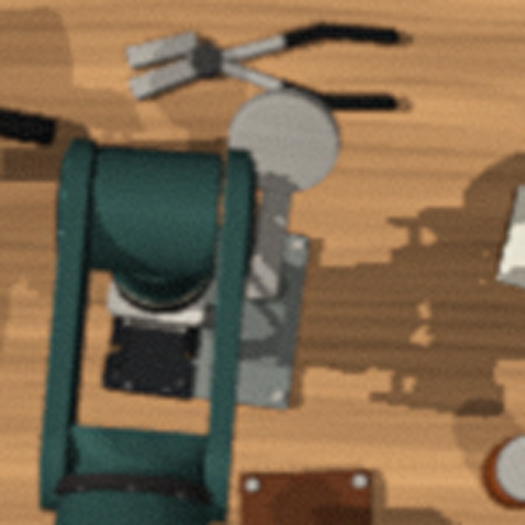

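The side view shows the fingers straddling the knob (near crop 215,435), and the body does not touch the shower head. Next I descend and close.

```bash
python3 -m handwheel '[{"delta_pos":[1,10,0],"yaw":0},{"delta_pos":[1,20,0],"yaw":0},{"delta_pos":[1,25,0],"yaw":0},{"delta_pos":[1,25,0],"yaw":0}]'
python3 -m handwheel '[{"delta_pos":[0,0,0],"yaw":0},{"delta_pos":[0,0,0],"yaw":0},{"delta_pos":[0,0,0],"yaw":0},{"delta_pos":[0,0,0],"yaw":0},{"delta_pos":[0,0,0],"yaw":0}]' 255
python3 -c "
from h import *
to(list(H(15,72,0)[:2])+[.053],YAW)"
```

```text
time: 3.5
tool_pos: [0.57, 0.0298, 0.054]
ee_rot: [-1.571, 0.003, -0.112]
wrist_force: [-0.7, 0.5, -1.1]
width: 0.0605
time: 4.0
tool_pos: [0.5688, 0.03, 0.0555]
ee_rot: [-1.571, 0.005, -0.112]
wrist_force: [-10.9, 1.5, 7.3]
width: 0.0245
t 4.0 pos [0.5688 0.03   0.0555] head -0.112 F [-10.9   1.5   7.3] w 0.0245 q [-0.05  0.21  1.53  0.    1.4   0.06]
delta [ 0.7  2.5 -1.7] yaw 0.0
```

```bash
python3 -m handwheel '[{"delta_pos":[-1,-1,5],"yaw":0},{"delta_pos":[-1,-1,10],"yaw":0},{"delta_pos":[-1,-1,15],"yaw":0},{"delta_pos":[-1,-1,19],"yaw":0},{"delta_pos":[-1,-1,22],"yaw":0},{"delta_pos":[-1,-1,24],"yaw":0},{"delta_pos":[-1,-1,25],"yaw":0},{"delta_pos":[-1,-1,25],"yaw":0}]'
```

```text
time: 4.8
tool_pos: [0.5707, 0.0504, 0.0556]
ee_rot: [-1.58, 0.004, -0.113]
wrist_force: [-6.1, -11.4, 0.6]
width: 0.0232
```

```bash
python3 -m handwheel '[{"delta_pos":[0,0,2],"yaw":0},{"delta_pos":[0,0,4],"yaw":0},{"delta_pos":[0,0,4],"yaw":0},{"delta_pos":[0,0,4],"yaw":0}]'
python3 - <<'E'
from h import *
a=robot.snapshot("side");crop(a,210,180,100,90,5,"pics/s2.png")
E
```

```text
time: 5.2
tool_pos: [0.5708, 0.0505, 0.0556]
ee_rot: [-1.587, 0.005, -0.114]
wrist_force: [-7.2, -19.1, 1.5]
width: 0.0233
```

View pics/s2.png

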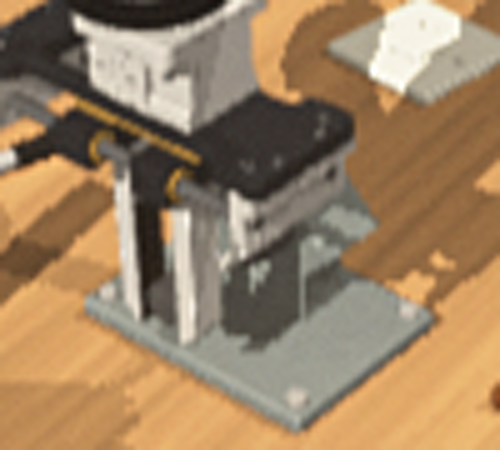

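```bash
python3 -m handwheel '[{"delta_pos":[0,0,-3],"yaw":0},{"delta_pos":[0,0,-3],"yaw":0},{"delta_pos":[0,0,-3],"yaw":0}]' 90
python3 -m handwheel '[{"delta_pos":[0,-20,0],"yaw":0},{"delta_pos":[0,-50,5],"yaw":0},{"delta_pos":[0,-90,10],"yaw":0},{"delta_pos":[0,-130,20],"yaw":0},{"delta_pos":[0,-170,60],"yaw":0},{"delta_pos":[0,-190,100],"yaw":0},{"delta_pos":[0,-190,140],"yaw":0},{"delta_pos":[0,-190,140],"yaw":0}]'
python3 - <<'E'
from h import *
a=robot.snapshot("side");b=robot.snapshot("top")
import pickle;pickle.dump((a,b),open("s1.pkl","wb"))
crop(a,210,140,100,130,4.5,"pics/s3.png");crop(b,255,95,90,130,4.5,"pics/t3.png")
E
python3 -c "
import cv2,numpy as np
a=cv2.imread('pics/s3.png');b=cv2.imread('pics/t3.png')
cv2.imwrite('pics/st3.png',cv2.resize(np.hstack([a,b[:a.shape[0]]]),None,fx=.9,fy=.9))"
```

```text
time: 5.55
tool_pos: [0.5739, 0.0566, 0.057]
ee_rot: [-1.569, -0.002, -0.112]
wrist_force: [-0.5, -0.8, 0.5]
width: 0.0442
time: 6.35
tool_pos: [0.5889, 0.2009, 0.2478]
ee_rot: [-1.567, -0.003, -0.104]
wrist_force: [-0.6, 0.1, -0.3]
width: 0.0607
```

View pics/st3.png

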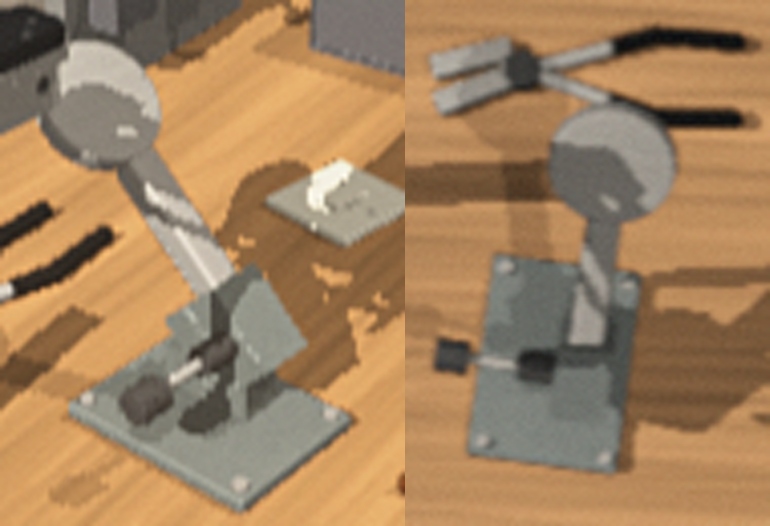

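```bash
python3 - <<'E'
from h import *
import pickle;a,b=pickle.load(open("s1.pkl","rb"));a0,b0=pickle.load(open("s0.pkl","rb"))
T=lambda u,v:(u/4.5+255-.4,v/4.5+95-.4); S=lambda u,v:(u/4.5+210-.4,v/4.5+140-.4)
def kn(s,x0,y0,x1,y1):
    g=s["image"][y0:y1,x0:x1].astype(int).sum(2); m=(g<200).astype(np.uint8)
    k,l,st,ce=cv2.connectedComponentsWithStats(m); return [(st[i].tolist(),(ce[i]+[x0,y0]).round(2).tolist()) for i in range(1,k) if st[i,4]>20]
for s in(a,a0):print("side",kn(s,230,215,280,255))
for s in(b,b0):print("top",kn(s,255,170,300,195))
p,e=two(a,S(163,442),b,T(52.5,397));print(p,e,(p-H(15,68,15)),onz(a,S(163,442),.07),onz(b,T(52.5,397),.07))
to(list(H(74+4,-1,0)[:2])+[.30],YAW-np.pi/2)
E
```

```text
side [([27, 5, 9, 8, 23], [261.87, 223.61])]
side []
top [([28, 11, 10, 9, 67], [287.45, 184.52])]
top [([15, 10, 8, 8, 53], [273.62, 183.43]), ([28, 12, 9, 8, 56], [287.12, 185.18])]
[0.56981881 0.04467989 0.07116006] 0.0017966110113325098 [0.0010127  0.02038243 0.00116006] [0.56986262 0.04320604 0.07      ] [0.57079799 0.04517661 0.07      ]
t 6.45 pos [0.5883 0.1964 0.2462] head -0.109 F [-0.4  0.3 -1. ] w 0.0608 q [ 0.23  0.24  1.11 -0.    1.79  0.34]
delta [  62.1  -53.8 -242.4] yaw 1.574
```

```bash
python3 - <<'E'
from h import *
import pickle;a,b=pickle.load(open("s1.pkl","rb"));a0,b0=pickle.load(open("s0.pkl","rb"))
g=lambda s,y0,y1,x0,x1:s["image"][y0:y1,x0:x1].astype(int).sum(2)//3
print(g(b0,177,192,262,296));print(g(b,177,192,258,296))
im=[cv2.resize(s["image"][y:y+34,x:x+44,::-1],None,fx=9,fy=9,interpolation=cv2.INTER_NEAREST) for s,x,y in((b0,255,168),(b,255,168),(a0,232,212),(a,232,212))]
cv2.imwrite("pics/k.png",np.vstack([np.hstack(im[:2]),np.hstack(im[2:])])[:600])
E
```

```text
[[109 106 110 110 112 112 110 111 113 118 117 111 106  96  94  95  91  94
   96  93  93  94  92  91  92  92  90  93  90  92  91  74  69  94]
 [110 109 110 109 106 109 111 110 110 120 122 108 101  96  93  95  93  94
   92  92  94  94  95  97  92  92  89  91  90  94  86  79  70 106]
 [124 118 117 114 114 115 113 105  88  82  80  85  80  84  84  85  88  94
   98  96  94  93  89  96  92  96  92  93  93  88  85  77  75  98]
 [125 122 122 126 122 125 126 107  71  50  43  47  44  48  47  57  71  94
   96  92  93  93  95  94  93  97  93  94  91  96  91  92  85  85]
 [116 117 117 114 119 120 118 104  67  53  49  47  42  45  44  44  69  94
   99  95  94  83  75  81  84  88  85  88  87  91  94 101  99  95]
 [115 120 117 116 117 120 116  96  70  61  60  60  59  53  52  55  76 101
  106 110  93  75  54  52  56  57  60  59  65  77  91 100 105 106]
 [124 122 125 123 128 126 117  96  73  61  64  63  67  63  58  62  74  87
  103 108  91  65  45  52  48  46  46  45  43  56  78 100 105 101]
 [130 131 131 130 129 131 121  95  69  59  61  65  66  64  58  68  80  96
  114 127 112  77  63  60  62  56  55  
[... 2701 characters left out ...]
 110  91  65  57  59  61  60  60  62  60  77 101 113
  116 115]
 [145 144 139 146 144 146 145 145 142 145 139 138 138 140 131 131 127 125
  124 123 129 124 128 117  98  75  62  62  60  61  58  60  64  81 108 113
  109 111]
 [148 151 150 147 149 148 148 149 150 150 151 150 146 137 129 129 128 127
  124 126 128 126 123 125 117 107  93  85  83  78  75  65  67  92 109 114
  114 110]
 [148 149 146 147 148 147 147 148 149 149 147 149 149 136 125 124 125 126
  128 126 124 125 125 126 126 118 111 104  99 101  96  97 100 104 111 112
  113 111]
 [144 144 145 143 141 147 141 143 142 145 144 145 140 129 124 126 129 126
  127 127 127 124 120 123 123 122 116 113 110 111 109 113 108 112 111 114
  112 111]]
```

View pics/k.png

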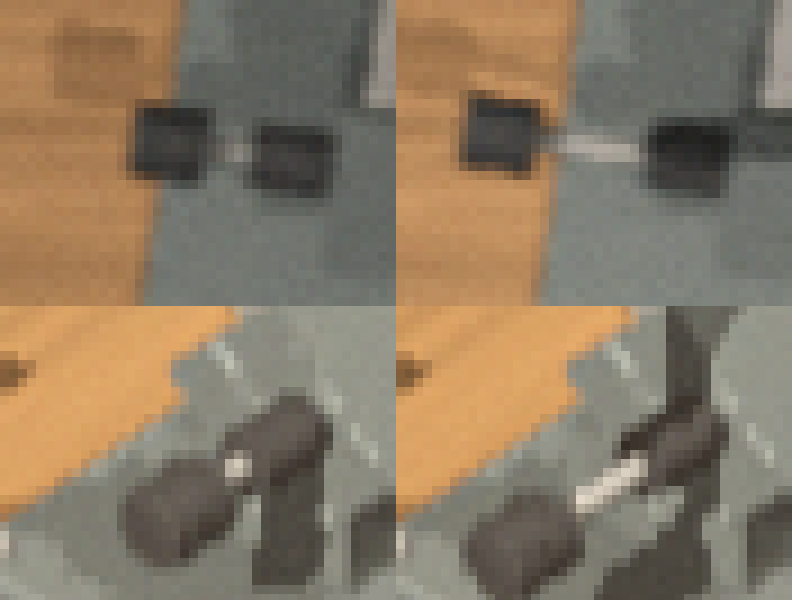

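The knob came out by about 20.5 mm by both the TCP and the images. It then stopped hard, with force rising from 11 to 19 N and no further movement. That is close to the 20 mm threshold, so I'll grasp it again and pull once more to make sure it is at its stop.

```bash
python3 -c "
from h import *
to([.570+.0003,.0447+.003,.10],YAW)"
```

```text
t 6.45 pos [0.5883 0.1964 0.2462] head -0.109 F [-0.4  0.3 -1. ] w 0.0608 q [ 0.23  0.24  1.11 -0.    1.79  0.34]
delta [  -1.8  146.2 -149.8] yaw 0.003
```

```bash
python3 -m handwheel '[{"delta_pos":[-2,10,-50],"yaw":0},{"delta_pos":[-2,40,-100],"yaw":0},{"delta_pos":[-2,70,-140],"yaw":0},{"delta_pos":[-2,110,-150],"yaw":0},{"delta_pos":[-2,146,-150],"yaw":0},{"delta_pos":[-2,146,-150],"yaw":0},{"delta_pos":[-2,146,-150],"yaw":0}]'
python3 -c "
from h import *
to([.570+.0003,.0447+.003,.052],YAW)"
```

```text
time: 7.15
tool_pos: [0.5694, 0.0453, 0.1005]
ee_rot: [-1.571, 0.001, -0.113]
wrist_force: [0.5, -0.9, -0.3]
width: 0.061
t 7.15 pos [0.5694 0.0453 0.1005] head -0.113 F [ 0.5 -0.9 -0.3] w 0.061 q [-0.02  0.18  1.48 -0.    1.49  0.09]
delta [ 0.7 48.5  2.5] yaw -0.001
```

```bash
python3 -m handwheel '[{"delta_pos":[1,25,2],"yaw":0},{"delta_pos":[1,40,2],"yaw":0},{"delta_pos":[1,48,2],"yaw":0},{"delta_pos":[1,48,2],"yaw":0}]'
python3 -m handwheel '[{"delta_pos":[0,0,0],"yaw":0},{"delta_pos":[0,0,0],"yaw":0},{"delta_pos":[0,0,0],"yaw":0},{"delta_pos":[0,0,0],"yaw":0},{"delta_pos":[0,0,0],"yaw":0}]' 255
python3 -m handwheel '[{"delta_pos":[0,0,3],"yaw":0},{"delta_pos":[0,0,6],"yaw":0},{"delta_pos":[0,0,8],"yaw":0},{"delta_pos":[0,0,8],"yaw":0},{"delta_pos":[0,0,8],"yaw":0}]'
```

```text
time: 7.55
tool_pos: [0.5706, 0.0481, 0.0521]
ee_rot: [-1.571, 0.001, -0.111]
wrist_force: [0.7, 0.1, 1.0]
width: 0.0608
time: 8.05
tool_pos: [0.5708, 0.0479, 0.0528]
ee_rot: [-1.571, 0.0, -0.112]
wrist_force: [-6.9, 0.1, 2.2]
width: 0.0242
time: 8.55
tool_pos: [0.5704, 0.048, 0.0527]
ee_rot: [-1.586, 0.002, -0.114]
wrist_force: [-5.8, -18.1, 3.5]
width: 0.023
```

The second pull at 18 N moved nothing, so the bolt is at its hard stop. I'll release it and go to the shower handle.

```bash
python3 -m handwheel '[{"delta_pos":[0,0,2],"yaw":0},{"delta_pos":[0,0,2],"yaw":0},{"delta_pos":[0,0,2],"yaw":0}]' 60
python3 -m handwheel '[{"delta_pos":[0,-20,0],"yaw":0},{"delta_pos":[0,-50,3],"yaw":0},{"delta_pos":[0,-90,10],"yaw":0.1},{"delta_pos":[0,-130,10],"yaw":0.25},{"delta_pos":[0,-170,10],"yaw":0.4},{"delta_pos":[0,-220,10],"yaw":0.55},{"delta_pos":[0,-240,10],"yaw":0.7},{"delta_pos":[0,-240,0],"yaw":0.85},{"delta_pos":[0,-240,-30],"yaw":1},{"delta_pos":[30,-240,-60],"yaw":1.15},{"delta_pos":[40,-240,-80],"yaw":1.3},{"delta_pos":[60,-240,-90],"yaw":1.45}]' 0
python3 -c "
from h import *
to(list(H(78,-1,0)[:2])+[.121],YAW-np.pi/2)"
```

```text
time: 8.85
tool_pos: [0.5722, 0.0583, 0.0525]
ee_rot: [-1.57, -0.0, -0.112]
wrist_force: [-0.4, 1.1, -0.1]
width: 0.0437
time: 10.05
tool_pos: [0.6217, -0.0395, 0.2927]
ee_rot: [-1.571, -0.0, -1.569]
wrist_force: [-0.5, 0.1, -0.3]
width: 0.0942
t 10.05 pos [ 0.6217 -0.0395  0.2927] head -1.569 F [-0.5  0.1 -0.3] w 0.0942 q [-0.15  0.26  1.01 -0.    1.88  1.41]
delta [ 11.8 171.7   1.9] yaw 0.114
```

```bash
python3 -m handwheel '[{"delta_pos":[12,0,2],"yaw":0.114},{"delta_pos":[12,0,2],"yaw":0.114},{"delta_pos":[12,40,2],"yaw":0.114},{"delta_pos":[12,80,2],"yaw":0.114},{"delta_pos":[12,110,2],"yaw":0.114},{"delta_pos":[12,130,2],"yaw":0.114},{"delta_pos":[12,130,2],"yaw":0.114}]'
python3 - <<'E'
from h import *
to(list(H(78,-1,0)[:2])+[.121],YAW-np.pi/2)
a=robot.snapshot("side");b=robot.snapshot("top")
crop(a,190,100,150,160,2.8,"pics/s4.png");crop(b,235,85,135,160,2.8,"pics/t4.png")
cv2.imwrite('pics/st4.png',np.hstack([cv2.imread('pics/s4.png'),cv2.imread('pics/t4.png')]))
E
```

```text
time: 10.75
tool_pos: [0.6213, -0.0487, 0.1582]
ee_rot: [-1.579, 0.001, -1.672]
wrist_force: [-0.0, 0.4, 0.1]
width: 0.0938
t 10.75 pos [ 0.6213 -0.0487  0.1582] head -1.672 F [-0.   0.4  0.1] w 0.0938 q [-0.17  0.27  1.25  0.    1.63  1.5 ]
delta [ 2.4 37.2  3. ] yaw 0.01
```

View pics/st4.png

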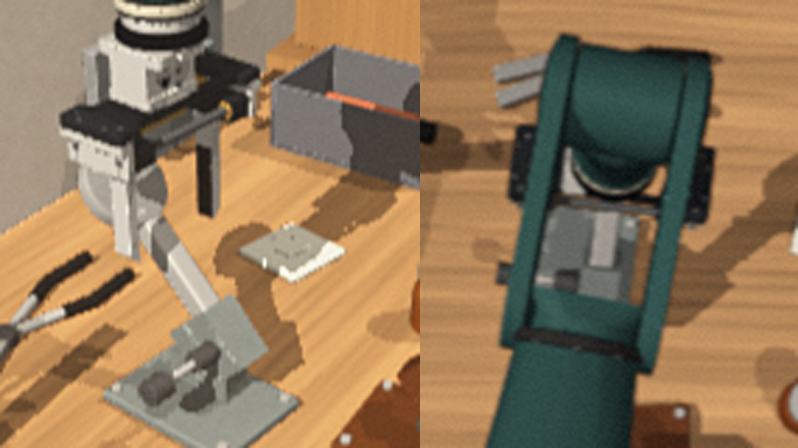

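The fingers straddle the handle just below the head, and the bolt is out. Next I descend and close.

```bash
python3 -m handwheel '[{"delta_pos":[1,15,1],"yaw":0},{"delta_pos":[1,28,1],"yaw":0},{"delta_pos":[1,36,1],"yaw":0},{"delta_pos":[1,36,1],"yaw":0}]' 
python3 -m handwheel '[{"delta_pos":[0,0,0],"yaw":0},{"delta_pos":[0,0,0],"yaw":0},{"delta_pos":[0,0,0],"yaw":0},{"delta_pos":[0,0,0],"yaw":0},{"delta_pos":[0,0,0],"yaw":0},{"delta_pos":[0,0,0],"yaw":0},{"delta_pos":[0,0,0],"yaw":0}]' 255
python3 -c "
from h import *
to(list(H(78,-1,0)[:2])+[.121],YAW-np.pi/2)"
```

```text
time: 11.25
tool_pos: [0.6234, -0.0513, 0.1242]
ee_rot: [-1.575, 0.0, -1.676]
wrist_force: [-0.6, 0.7, -0.3]
width: 0.0939
time: 11.95
tool_pos: [0.6246, -0.0515, 0.1265]
ee_rot: [-1.571, -0.0, -1.676]
wrist_force: [0.0, 0.1, -1.0]
width: 0.0415
t 11.95 pos [ 0.6246 -0.0515  0.1265] head -1.676 F [ 0.   0.1 -1. ] w 0.0415 q [-0.17  0.28  1.3  -0.    1.56  1.5 ]
delta [-0.   5.5 -0.9] yaw 0.007
```

```bash
python3 -m handwheel '[{"delta_pos":[0,4,0],"yaw":0},{"delta_pos":[0,4,0],"yaw":0},{"delta_pos":[0,4,0],"yaw":0},{"delta_pos":[0,4,0],"yaw":0},{"delta_pos":[0,4,0],"yaw":0},{"delta_pos":[0,4,0],"yaw":0}]' 255
python3 -c "
from h import *
to(list(H(78,-1,0)[:2])+[.121],YAW-np.pi/2)
R1=R.from_euler('xyz',robot.get_obs()['ee_rot']).as_matrix()
d=H(1,0,1)-H(0,0,0);print('axis in tool per mm',R1.T@(d/np.linalg.norm(d)))"
```

```text
time: 12.55
tool_pos: [0.6244, -0.0517, 0.1219]
ee_rot: [-1.572, -0.0, -1.676]
wrist_force: [0.1, -1.4, -3.7]
width: 0.0237
t 12.55 pos [ 0.6244 -0.0517  0.1219] head -1.676 F [ 0.1 -1.4 -3.7] w 0.0237 q [-0.17  0.29  1.31 -0.    1.55  1.5 ]
delta [-0.3  0.9 -0.7] yaw 0.007
axis in tool per mm [ 0.00504396 -0.707712    0.70648304]
```

```bash
python3 -m handwheel '[{"delta_pos":[0,-4,4],"yaw":0},{"delta_pos":[0,-8,8],"yaw":0},{"delta_pos":[0,-12,12],"yaw":0},{"delta_pos":[0,-16,16],"yaw":0},{"delta_pos":[0,-16,16],"yaw":0}]'
python3 - <<'E'
from h import *
a=robot.snapshot("side");crop(a,190,80,150,190,3,"pics/s5.png")
E
```

```text
time: 13.05
tool_pos: [0.6419, -0.053, 0.1397]
ee_rot: [-1.568, 0.0, -1.676]
wrist_force: [0.5, -0.5, -2.6]
width: 0.0236
```

View pics/s5.png

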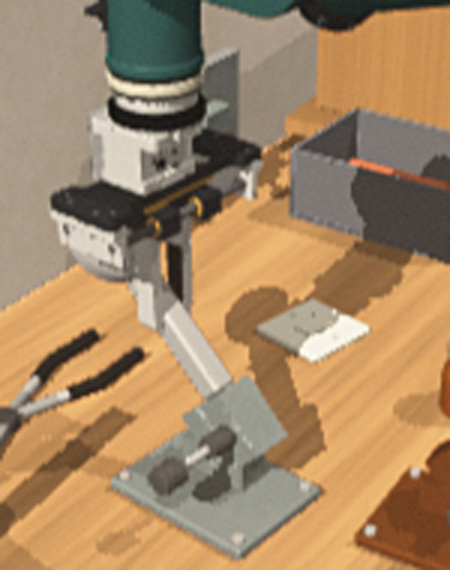

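```bash
python3 -m handwheel '[{"delta_pos":[0,-6,6],"yaw":0},{"delta_pos":[0,-12,12],"yaw":0},{"delta_pos":[0,-18,18],"yaw":0},{"delta_pos":[0,-24,24],"yaw":0},{"delta_pos":[0,-30,30],"yaw":0},{"delta_pos":[0,-36,36],"yaw":0},{"delta_pos":[0,-42,42],"yaw":0},{"delta_pos":[0,-50,46],"yaw":0},{"delta_pos":[0,-56,48],"yaw":0},{"delta_pos":[0,-56,48],"yaw":0},{"delta_pos":[0,-56,48],"yaw":0}]'
python3 - <<'E'
from h import *
to([.45,.13,.25],YAW-np.pi/2)
a=robot.snapshot("side");crop(a,170,70,170,190,3,"pics/s6.png")
E
```

```text
time: 14.2
tool_pos: [0.6882, -0.0581, 0.1947]
ee_rot: [-1.571, -0.0, -1.676]
wrist_force: [-0.2, 1.2, -3.5]
width: 0.0238
t 14.2 pos [ 0.6882 -0.0581  0.1947] head -1.676 F [-0.2  1.2 -3.5] w 0.0238 q [-0.17  0.41  1.   -0.    1.73  1.51]
delta [-162.1  -55.4 -256.6] yaw 0.007
```

View pics/s6.png

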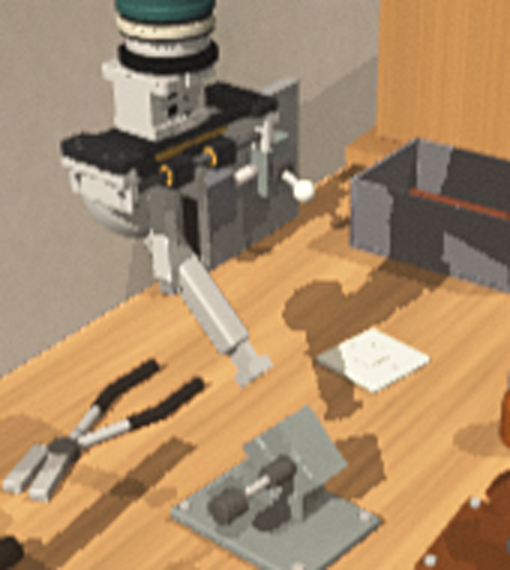

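The shower is out, carried at about 45° with about 3.5 N of load. The tool can only yaw, so I'll set the foot down on clear bench and pivot the shower level, then take a new grip at the balance point.

```bash
python3 -m handwheel '[{"delta_pos":[0,-15,0],"yaw":0},{"delta_pos":[0,-35,0],"yaw":0},{"delta_pos":[-8,-50,-12],"yaw":0},{"delta_pos":[-24,-55,-38],"yaw":0},{"delta_pos":[-43,-55,-68],"yaw":0},{"delta_pos":[-62,-55,-98],"yaw":0},{"delta_pos":[-81,-55,-128],"yaw":0},{"delta_pos":[-100,-55,-158],"yaw":0},{"delta_pos":[-119,-55,-188],"yaw":0},{"delta_pos":[-137,-55,-217],"yaw":0},{"delta_pos":[-152,-55,-242],"yaw":0},{"delta_pos":[-162,-55,-260],"yaw":0}]'
python3 -m handwheel '[{"delta_pos":[0,15,-6],"yaw":0},{"delta_pos":[0,40,-12],"yaw":0},{"delta_pos":[0,70,-12],"yaw":0},{"delta_pos":[0,100,-12],"yaw":0},{"delta_pos":[0,125,-12],"yaw":0},{"delta_pos":[0,140,-12],"yaw":0},{"delta_pos":[0,145,-12],"yaw":0},{"delta_pos":[0,145,-12],"yaw":0}]'
python3 - <<'E'
from h import *
to([.438,.13,.074],YAW-np.pi/2)
a=robot.snapshot("side");b=robot.snapshot("top");crop(a,90,150,230,230,2.2,"pics/s7.png");crop(b,150,90,170,230,2.2,"pics/t7.png")
cv2.imwrite('pics/st7.png',np.hstack([cv2.imread('pics/s7.png'),cv2.imread('pics/t7.png')])[:600,:800])
E
```

```text
time: 15.45
tool_pos: [0.4442, 0.1317, 0.251]
ee_rot: [-1.569, 0.001, -1.674]
wrist_force: [0.7, -0.7, -2.8]
width: 0.0239
time: 16.25
tool_pos: [0.4341, 0.1317, 0.1048]
ee_rot: [-1.571, 0.0, -1.676]
wrist_force: [0.5, -0.1, -2.3]
width: 0.0238
t 16.25 pos [0.4341 0.1317 0.1048] head -1.676 F [ 0.5 -0.1 -2.3] w 0.0238 q [ 0.17 -0.09  1.75  0.    1.48  1.85]
delta [ 1.3 30.8  4.1] yaw 0.007
```

View pics/st7.png

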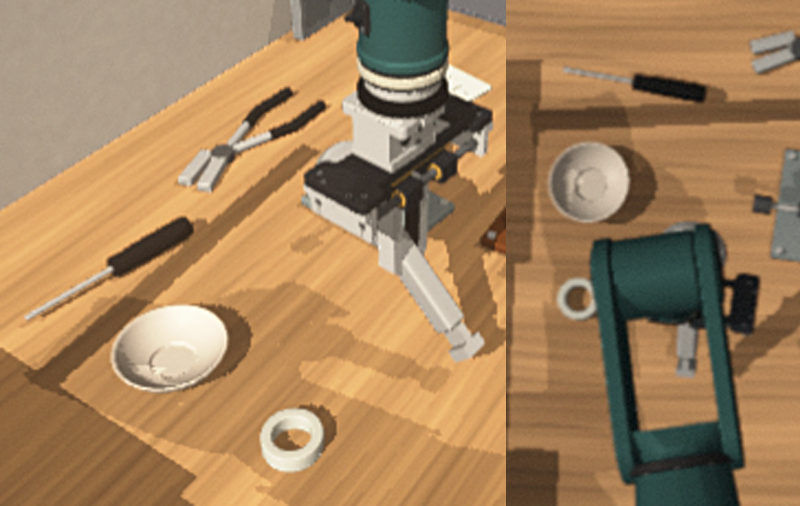

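```bash
python3 -m handwheel '[{"delta_pos":[0,12,0],"yaw":0},{"delta_pos":[0,22,0],"yaw":0},{"delta_pos":[0,30,0],"yaw":0},{"delta_pos":[0,37,7],"yaw":0},{"delta_pos":[0,44,14],"yaw":0},{"delta_pos":[0,52,20],"yaw":0},{"delta_pos":[0,59,25],"yaw":0},{"delta_pos":[0,65,29],"yaw":0},{"delta_pos":[0,65,29],"yaw":0}]'
python3 - <<'E'
from h import *
a=robot.snapshot("side");crop(a,170,170,200,200,3,"pics/s8.png")
E
```

```text
time: 17.25
tool_pos: [0.4641, 0.1283, 0.0385]
ee_rot: [-1.571, -0.0, -1.677]
wrist_force: [0.2, -0.3, -1.9]
width: 0.024
```

View pics/s8.png

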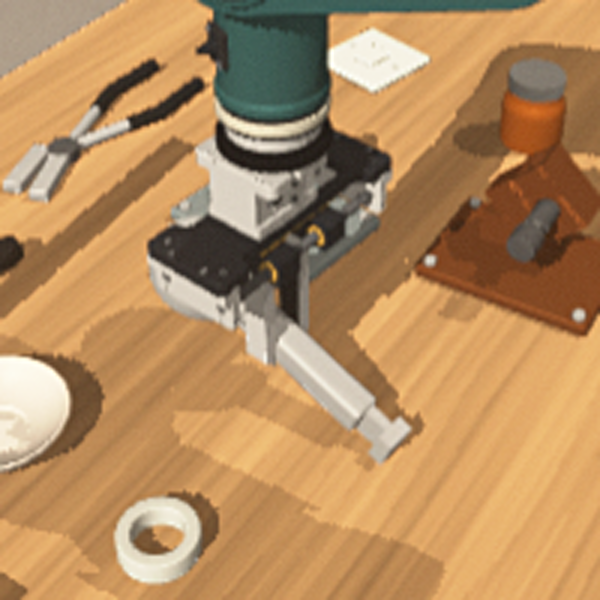

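It pivots as planned and sits at about 20° now. I'll carry on to nearly level, then release it.

```bash
python3 -m handwheel '[{"delta_pos":[0,6,3],"yaw":0},{"delta_pos":[0,12,5],"yaw":0},{"delta_pos":[0,18,7],"yaw":0},{"delta_pos":[0,24,9],"yaw":0},{"delta_pos":[0,30,10],"yaw":0},{"delta_pos":[0,32,10],"yaw":0},{"delta_pos":[0,32,10],"yaw":0}]'
python3 - <<'E'
from h import *
to([.5,.13,.006],YAW-np.pi/2)
a=robot.snapshot("side");crop(a,170,170,200,200,3,"pics/s9.png")
E
```

```text
time: 18.0
tool_pos: [0.473, 0.1274, 0.0068]
ee_rot: [-1.572, -0.0, -1.676]
wrist_force: [1.3, 0.2, -0.9]
width: 0.0237
t 18.0 pos [0.473  0.1274 0.0068] head -1.676 F [ 1.3  0.2 -0.9] w 0.0237 q [0.15 0.09 1.78 0.   1.28 1.82]
delta [-5.4  0.7 26.6] yaw 0.007
```

View pics/s9.png

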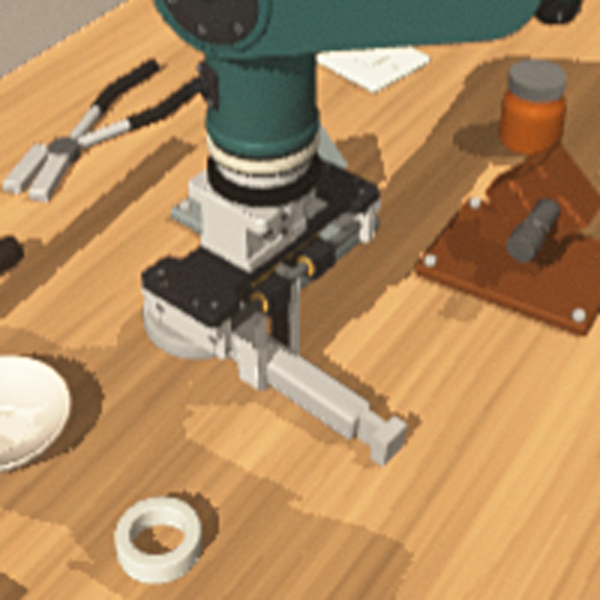

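```bash
python3 -m handwheel '[{"delta_pos":[0,0,0],"yaw":0},{"delta_pos":[0,0,0],"yaw":0},{"delta_pos":[0,0,0],"yaw":0},{"delta_pos":[0,2,5],"yaw":0},{"delta_pos":[0,2,10],"yaw":0},{"delta_pos":[0,2,14],"yaw":0},{"delta_pos":[0,2,14],"yaw":0}]' 110
python3 - <<'E'
from h import *
to([.486,.13,.006],YAW-np.pi/2)
a=robot.snapshot("side");crop(a,170,170,200,200,3,"pics/s10.png")
E
```

```text
time: 18.75
tool_pos: [0.4883, 0.1258, 0.0055]
ee_rot: [-1.57, -0.0, -1.676]
wrist_force: [-0.1, -0.0, -0.0]
width: 0.0533
t 18.75 pos [0.4883 0.1258 0.0055] head -1.676 F [-0.1 -0.  -0. ] w 0.0533 q [ 0.14  0.12  1.75 -0.    1.27  1.82]
delta [-3.9 -0.5 -2.7] yaw 0.006
```

View pics/s10.png

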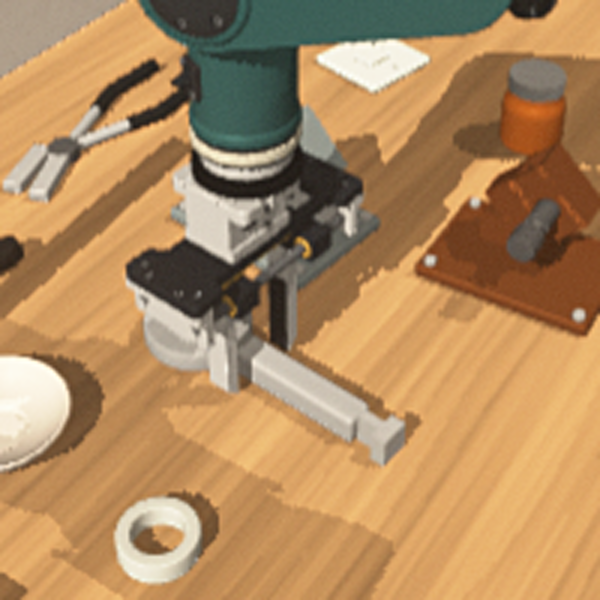

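The shower lies flat on the bench with the fingers either side of it near the balance point. I'll close and lift.

```bash
python3 -m handwheel '[{"delta_pos":[0,0,0],"yaw":0},{"delta_pos":[0,0,0],"yaw":0},{"delta_pos":[0,0,0],"yaw":0},{"delta_pos":[0,0,0],"yaw":0},{"delta_pos":[0,0,0],"yaw":0},{"delta_pos":[0,0,0],"yaw":0}]' 255
python3 -m handwheel '[{"delta_pos":[0,-8,0],"yaw":0},{"delta_pos":[0,-20,0],"yaw":0},{"delta_pos":[0,-40,0],"yaw":0},{"delta_pos":[0,-65,0],"yaw":0},{"delta_pos":[0,-90,0],"yaw":0},{"delta_pos":[0,-115,0],"yaw":0},{"delta_pos":[0,-135,0],"yaw":0},{"delta_pos":[0,-145,0],"yaw":0},{"delta_pos":[0,-145,0],"yaw":0}]'
python3 - <<'E'
from h import *
to([.54,.281,.14],YAW-np.pi/2)
a=robot.snapshot("side");b=robot.snapshot("top")
import pickle;pickle.dump((a,b),open("s2.pkl","wb"))
crop(a,110,110,230,230,2.2,"pics/s11.png");crop(b,150,90,170,230,2.2,"pics/t11.png")
cv2.imwrite('pics/st11.png',np.hstack([cv2.imread('pics/s11.png'),cv2.imread('pics/t11.png')])[:600,:800])
E
```

```text
time: 19.4
tool_pos: [0.4874, 0.1259, 0.0055]
ee_rot: [-1.571, -0.0, -1.676]
wrist_force: [0.3, -0.1, 0.7]
width: 0.0237
time: 20.3
tool_pos: [0.4885, 0.1261, 0.1526]
ee_rot: [-1.567, 0.001, -1.676]
wrist_force: [1.0, 0.8, -3.1]
width: 0.0234
t 20.3 pos [0.4885 0.1261 0.1526] head -1.676 F [ 1.   0.8 -3.1] w 0.0234 q [ 0.14 -0.    1.57 -0.    1.57  1.82]
delta [-159.4   12.9   34.9] yaw 0.007
```

View pics/st11.png

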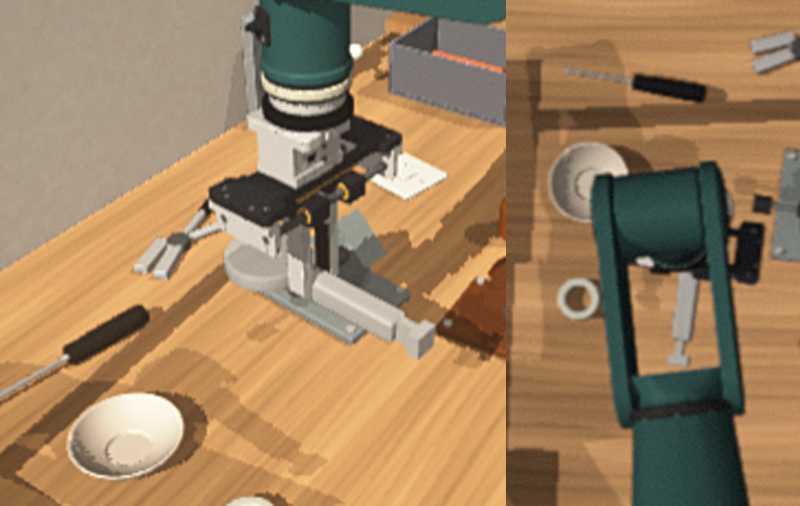

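```bash
python3 - <<'E'
from h import *
import pickle;a,b=pickle.load(open("s2.pkl","rb"))
f=onz(b,(150+(678-506)/2.2,90+363/2.2),.165);g=onz(b,(150+(686-506)/2.2,90+285/2.2),.172)
print(f,g,np.degrees(np.arctan2(*(g-f)[[1,0]])))
p,e=two(a,(110+425/2.2,110+338/2.2),b,(150+(678-506)/2.2,90+361/2.2));print(p,e)
tip=[.4885,.1261];print("foot->grip",np.linalg.norm(f[:2]-tip),np.linalg.norm(p[:2]-tip))
E
```

```text
[0.36092217 0.13778722 0.165     ] [0.45390828 0.13043058 0.172     ] -4.523558065563172
[0.3619188  0.13758249 0.16056216] 0.003366934860638323
foot->grip 0.12811203107410254 0.12710093673769926
```

```bash
python3 -m handwheel '[{"delta_pos":[-8,0,2],"yaw":0},{"delta_pos":[-25,0,5],"yaw":0},{"delta_pos":[-45,0,9],"yaw":0},{"delta_pos":[-65,0,14],"yaw":0},{"delta_pos":[-85,4,18],"yaw":0},{"delta_pos":[-105,8,22],"yaw":0},{"delta_pos":[-125,13,27],"yaw":0},{"delta_pos":[-143,18,31],"yaw":0},{"delta_pos":[-157,22,34],"yaw":0},{"delta_pos":[-165,26,35],"yaw":0},{"delta_pos":[-165,27,35],"yaw":0},{"delta_pos":[-165,27,35],"yaw":0}]'
python3 -m handwheel '[{"delta_pos":[0,0,0],"yaw":0},{"delta_pos":[0,0,0],"yaw":0},{"delta_pos":[0,0,0],"yaw":0},{"delta_pos":[0,0,0],"yaw":0}]'
python3 - <<'E'
from h import *
to([.541,.287,.125],YAW-np.pi/2)
a=robot.snapshot("side");b=robot.snapshot("top")
import pickle;pickle.dump((a,b),open("s3.pkl","wb"))
crop(a,90,130,230,230,2.2,"pics/s12.png");crop(b,130,90,170,230,2.2,"pics/t12.png")
cv2.imwrite('pics/st12.png',np.hstack([cv2.imread('pics/s12.png'),cv2.imread('pics/t12.png')])[:600,:800])
E
```

```text
time: 21.6
tool_pos: [0.5392, 0.2859, 0.1228]
ee_rot: [-1.572, -0.001, -1.676]
wrist_force: [0.0, -0.4, -2.9]
width: 0.0241
time: 22.0
tool_pos: [0.5397, 0.2861, 0.1238]
ee_rot: [-1.57, 0.0, -1.676]
wrist_force: [-0.9, -1.0, -2.7]
width: 0.0237
t 22.0 pos [0.5397 0.2861 0.1238] head -1.676 F [-0.9 -1.  -2.7] w 0.0237 q [ 0.39  0.25  1.35 -0.    1.55  2.07]
delta [-1.1 -1.2  1.2] yaw 0.006
```

View pics/st12.png

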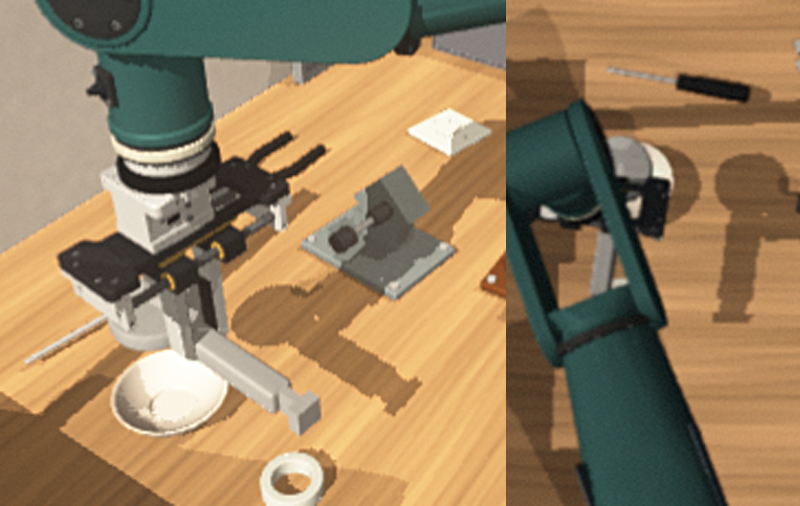

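```bash
python3 - <<'E'
from h import *
import pickle;a,b=pickle.load(open("s3.pkl","rb"))
for n,c,r,z in(("head",(.6025,.280),.0425,.14),("dish",(.604,.281),.055,.028)):
    P=np.array([proj(b,[c[0]+r*np.cos(t),c[1]+r*np.sin(t),z]) for t in np.arange(0,6.3,.1)]);print(n,P.min(0),P.max(0), (P.min(0)-[130,90])*2.2+[506,0],(P.max(0)-[130,90])*2.2+[506,0])
u=lambda x,y:(90+x/2.2,130+y/2.2)
# handle slope in side view: top-edge points near finger & foot, vs projection of level line
d=np.array([.9945,-.105,0]);h=np.array([.54,.286,.131])
print([((proj(a,h+d*s+[0,.012,.012])-[90,130])*2.2).round(0) for s in(-.03,-.115)])
E
```

```text
head [165.05861696 150.37622397] [195.68559953 180.7760362 ] [583.12895732 132.82769273] [650.50831897 199.70727964]
dish [168.53831659 154.30691798] [205.46209652 190.98832542] [590.78429649 141.47521956] [672.01661235 222.17431591]
[array([210., 355.]), array([283., 405.])]
```

```bash
python3 - <<'E'
from h import *
import pickle;a,b=pickle.load(open("s3.pkl","rb"))
im=cv2.resize(b["image"][135:200,160:230,::-1],None,fx=9,fy=9,interpolation=cv2.INTER_CUBIC)
im2=cv2.resize(a["image"][265:335,135:245,::-1],None,fx=6,fy=6,interpolation=cv2.INTER_CUBIC)
cv2.imwrite("pics/t13.png",im);cv2.imwrite("pics/s13.png",im2)
E
```

```text
(no output)
```

View pics/t13.png

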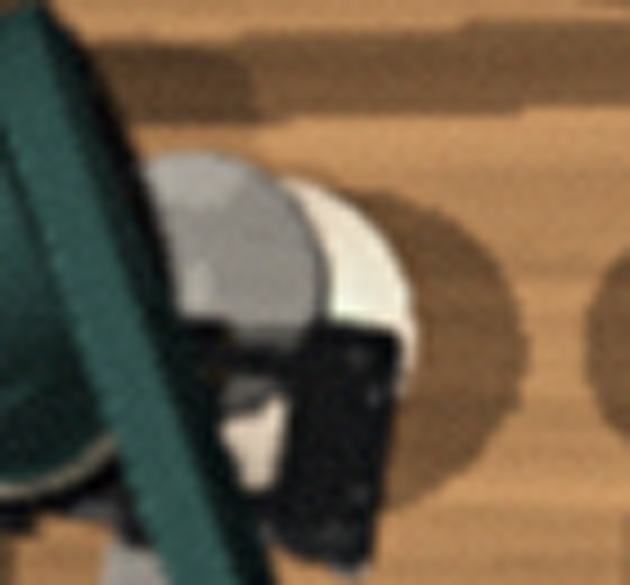

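View pics/s13.png

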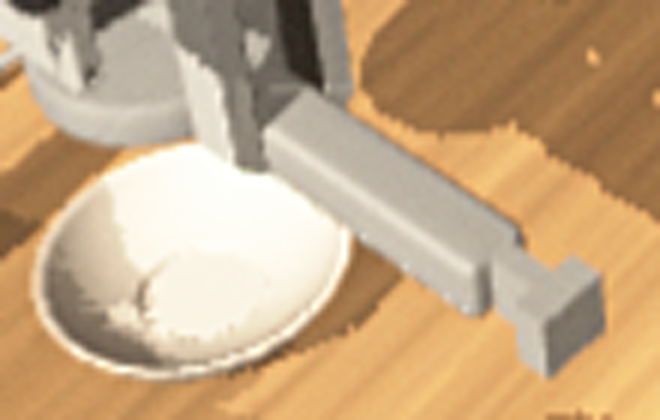

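The head sits within about 5 mm of the dish centre, it looks level, and the dish has not moved. I'm handing in.

```bash
python3 -c "
from bench import robot
o=robot.get_obs();print(o['time'],o['tool_pos'],o['qvel'].round(3),o['wrist_force'],o['width']);print(robot.close_job())"
```

```text
22.1 [0.53967333 0.28618082 0.12365958] [ 0.002  0.002 -0.001 -0.002  0.001  0.002] [ 0.43041203 -0.18999665 -2.99325651] 0.023954685775811307
the job is handed in; nothing more can be done
None
```

The job was handed in at 22.1 s, with the gripper holding the hand shower level and face down above the middle of the dish. No verdict is reported, so the checks below are my own.

**What I did**
- **Bolt:** I pulled the bolt to its stop, then grasped and pulled it a second time to confirm.
- **Shower:** I drew it out along the socket axis. The tool can only turn about its own finger axis, so I levelled the shower by pivoting it about its foot on a clear patch of bench. I then took a new grip near the balance point and carried it over the dish.

**Last checks**
- **Position:** the spray face is about 5 mm or less from the dish centre seen from above, and about 0.12 m above the bench.
- **Tilt:** it is roughly 2° off level, estimated from the slope of the handle edges in the side view.
- **Grip and rest:** the grip width is 24 mm, the wrist carries about 3 N, and the arm is at rest.
- **Dish and bystanders:** the dish edge is where it was at the start. I saw nothing else shifted, but I did not measure the other objects again.

**What disagreed:** the knob travelled only about 20.5 mm by both the arm reading and the pictures, against a nominal 24 mm, and the picture estimate is good to about 2 mm. It did not move further under 18–19 N, where pulling should take 3 to 5 N, so I took it as the stop. The shower then came out freely. If the bolt started fully in, its travel is only just above the 20 mm required.

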